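# Hook the flange tray out of the bench rack

### The arm

A 6-joint arm with a two-finger parallel gripper is mounted at the origin on the work surface. World frame = base frame: x ahead of the robot, y to its left, z up, the work surface at z = 0. Lengths are in m, angles in rad, forces in N, time in s.
With the tool pointing down it reaches from about 0.35 to 0.975 m from the base axis. Payload 4.9 kg.
Tool frame: the origin (TCP) lies at the very end of the fingers, on their centre line; the grasp point (between the pads) lies 19 mm behind it; x points along the fingers, y is the direction in which the jaws open and shut, and the axes are right-handed (so a half turn about x gives the same grasp; the last joint's range is limited). The gripper opens to 85 mm and grips with 20 to 120 N. Pads are 22 mm wide; open, the fingers measure 114 mm over their backs; the gripper's body (76 mm by 85 mm) begins 54 mm behind the grasp point. The pads swing forward as they close: fully open they stand 13 mm farther back than shut.
Start: joints at [-1.226, 0.053, 1.613, -0, 1.476, -0.119], TCP at [0.28, -0.559, 0.231] pointing down, gripper open.
Joint ranges: [-3.01, 3.01], [-1.01, 2.22], [0.06, 2.58], [-1.02, 4.17], [0.09, 2.62], [-3.14, 3.14]. Speed limits (rad/s): [2.57, 2.57, 3.14, 3.14, 3.14, 3.14].

### API

Orientations are given as a unit quaternion [w, x, y, z].
In Python, from plant import manip gives the robot as it stands.
- The arm moves only by the tool play_rows, never from a script. Its argument "plan" is a list of rows, each a list of 5 numbers: the shift along the tool's x, y, z in mm, then the turn about the tool's x in rad, then the closure, from -1 (fully open) to 1 (shut). A call has 1 to 8 rows; each row is the pose to reach, as a shift and turn from the pose commanded when the call began, along the tool's axes at that moment; what a row does not reach only later rows make up. A row lasts 1/8 s, in which the tool goes at most 62.5 mm and 10.7 degrees, less where a joint would pass 70% of its speed; a pose out of reach is approached as far as the arm can. A call with a gripper value outside its range is refused whole. The fingers move at their own pace and stop on an object; the grip force is fixed at half the most. Time passes only in rows, so rows that repeat a pose let the fingers close. It gives the time, the measured TCP pose, the force and the opening at its end, in the units of the state.
- manip.state(): the state, without advancing time (a new reading comes with each control period).
- manip.grab_frame(name): name is "side" or "top" or "wrist"; returns a dict with "img" (400x640x3 uint8, red, green, blue), "range_z" (400x640 float32, m along the optical axis (not along the pixel's ray), 0 where there is no reading), "fx", "fy", "cx", "cy" (pixels), "k1" (the pictures are not rectified: a ray, as slopes to the right and down, at radius r is drawn at 1 + k1 r^2 times it, then the intrinsics apply), "origin" and "rotation" of the camera in the world. Camera axes: x right, y up, looking along -z (the intrinsics and any distortion apply to the point x, -y, -z); pixel columns grow to the right and rows downward; lengths in m; the calibration is good to about 2 mm. A picture is of the moment at which its call begins.
- manip.job_done(): hands the job in, once; it reports no verdict.
The state is a dict: "time": time; "joint_pos": joint angles; "joint_vel": joint speeds; "joint_efforts": joint torques, N m; "tool_pos": TCP position; "tool_rot": TCP orientation; "contact_force": force on the tool from outside, world axes, zero at the start; "ft_torque": the same for the moment, N m; "gripper_width": opening from 0.0 (shut) to 1.0 (fully open).
Only numpy, scipy, OpenCV 4.12 (cv2) and the standard library are available. Lean on these libraries where they do the work, as an engineer would, in place of code of your own. Each camera call takes 0.05 s, during which the arm holds its last target. There are 200 camera calls.

### The job

Take the hook tool from its rest, put its tip down into the pull eye of the tray that holds the round flange, and drag that tray by its eye until the whole tray is out of the rack, lying flat on the bench in front of it with the flange still in it. Then unhook and lay the tool back in both saddles of its rest, the way round it lay. Do not touch the trays with the gripper, and leave the other tray and the other things on the bench where they are.

Things in the scene. Friction and masses are not known exactly. Their poses are not given: they have to be found in the camera images.
- rack: Fixed grey steel rack: two bays side by side, 112 mm wide, centres at y = +59 and -59 mm, open above, below (trays slide on the bench) and at the front. Three walls 5 mm thick, 70 high, 160 long (x) and a back wall. Origin: middle of the bays' length, at bench height; z up, -x points out of the open front, which faces the robot's right; front edges at x = -80 mm.
- rack_front (a point): Middle of the rack's front opening at bench height, between the walls' front edges; axes as the rack's.
- tray_a: Open dark steel tray, 140 mm long (x) x 104 wide (y) x 45 high, walls and floor 4 mm, 0.4 kg, loose on the bench in a bay (4 mm play each side). Origin: centre of underside; -x points out of the open front. Pull eye fixed to mid front wall. Holds the round flange; is in either bay. Takes a pull of 1 to 9 N.
- tray_a_eye (a point): Centre of the flange tray's pull eye: a rigid horizontal steel ring of 6 mm wire, 32 mm inside and 44 mm outside diameter, 22 mm above the bench and 22 mm ahead of the tray's front wall (tray x = -92 mm). Axes as the tray's.
- tray_a_rear (a point): Middle of the rear (inner) lower edge of the flange's tray, 70 mm from its origin along +x; the tray is out of the rack when this is past the rack's front edges.
- tray_b: Open dark steel tray, 140 mm long (x) x 104 wide (y) x 45 high, walls and floor 4 mm, 0.4 kg, loose on the bench in a bay (4 mm play each side). Origin: centre of underside; -x points out of the open front. Pull eye fixed to mid front wall. Same eye as the flange's tray. Holds the oblong block; must stay.
- flange: Round steel flange, a disc of 76 mm diameter and 10 mm thick with a 40 mm hub on top, 34 mm high overall, about 0.3 kg, loose in its tray. Origin: centre of its underside.
- jaw: Oblong steel block 90 x 45 x 26 mm lying loose in the other tray. Origin: centre of its underside.
- hook: Hook tool, 0.2 kg. Origin on its axis, in the handle, where to grip; x along it to the hook end, z up. Black handle, flat upright sides, 22 mm wide (y), 24 high, x = -80 to 40 mm; steel shank 8 mm thick to x = 150 mm, its end bent down 49 mm below the axis. Balances some 10 mm ahead of the origin. Starts level in its rest, origin 72 mm above the bench.
- hook_tip (a point): Lowest point of the hook tool's down-turned tip (8 mm thick), at x = 150 mm, z = -49 mm of the tool.
- rest: Fixed rest of the hook tool: base plate 180 x 70 x 8 mm and two notched saddles, 14 mm long, free space between: at x = -66 mm under the handle (notch 32 mm wide, floor 60 mm above the bench), at x = 75 mm under the shank (20 wide, floor at 68); cheeks 18 mm above the floors. Origin at bench height below the lying tool's origin; axes as the lying tool's.
- oil_bottle: White plastic bottle with black cap, 60 mm diameter, 160 mm high, standing on the bench; to be left alone. Origin: centre of its underside.
- strap: Flat perforated steel strap, 180 x 25 x 5 mm, lying on the bench; to be left alone. Origin: centre of its underside, x along it.
- screwdriver: Screwdriver 190 mm long lying on the bench; to be left alone.
There are look-alikes about, which are no part of the job. What is shaped like the tray_a but blue or purple is not meant. What is shaped like the hook but orange is not meant.

How it is judged:
By the outcome, as a careful person would: the job done as asked, in the order asked, and still so for the second after the job is handed in, with the robot touching nothing.
It also fails if it takes over 48 s, if anything falls off the work surface, if the arm or the gripper's body presses on something with over 40 N, if the wrist force passes 120 N, or if a joint passes its speed limit or range.

## Working session

There is one attempt and no reset: what is moved stays moved. The work goes in short steps, Python scripts to look and compute and a tool call to move; the robot and the scene stay as the last step left them, time stands still between calls to the robot, and variables do not carry over. Pictures are saved under pics/ and viewed, about 8 in all and at most 12, crops included, and the job is handed in when it is done.

Besides the shell and the picture viewer there is one more tool, called after "Call:" as name(argument=value, ...) on one line, values as JSON. play_rows: Moves the arm, as the interface text tells. Its arguments: {"type":"object","properties":{"plan":{"type":"array"}},"required":["plan"]}

```bash
mkdir -p pics; cat > h.py <<'E'
import numpy as np, cv2
from plant import manip
def cloud(f):
    z=f["range_z"]; v,u=np.mgrid[0:z.shape[0],0:z.shape[1]].astype(float)
    a=(u-f["cx"])/f["fx"]; b=(v-f["cy"])/f["fy"]
    x,y=a.copy(),b.copy()
    for _ in range(8):
        s=1+f["k1"]*(x*x+y*y); x,y=a/s,b/s
    P=np.stack([x*z,-y*z,-z],-1)@np.array(f["rotation"]).T+np.array(f["origin"])
    P[z<=0]=np.nan
    return P
E
python3 - <<'E'
from h import *
ims=[]
for n in("top","side"):
    f=manip.grab_frame(n); np.save(f"/tmp/{n}.npy",f,allow_pickle=True)
    print(n,f["origin"],np.round(f["rotation"],3).tolist(),f["fx"],f["k1"])
    cv2.imwrite(f"pics/{n}0.png",f["img"][...,::-1])
print(manip.state())
E
```

```text
top [0.24275826 0.0245543  1.62968864] [-0.701, -0.059, 0.073, 0.707] 476.19876033638974 -0.10699663129045878
side [0.37668871 1.25783758 1.47131369] [-0.054, -0.028, 0.358, 0.932] 519.1352177781027 -0.07225439701897063
{'time': 0.1, 'joint_pos': array([-1.22601441e+00,  5.33134219e-02,  1.61417171e+00, -1.44509303e-06,
        1.47599450e+00, -1.19002629e-01]), 'joint_vel': array([ 0.00062457, -0.00074526, -0.00188124,  0.00055591, -0.00195605,
        0.0009284 ]), 'joint_efforts': array([-3.72502745e-04, -3.94902992e+01, -3.71364141e+01, -1.16494130e-04,
        3.92574730e-03, -4.86295676e-06]), 'tool_pos': array([ 0.27939004, -0.55844052,  0.23016298]), 'tool_rot': array([-0.1618441 , -0.68810386, -0.16316978,  0.68825518]), 'contact_force': array([-0.01814275, -0.78464402,  0.38906854]), 'ft_torque': array([ 0.0009971 , -0.0027275 , -0.00169225]), 'gripper_width': 0.9989313172096954}
```

View pics/top0.png

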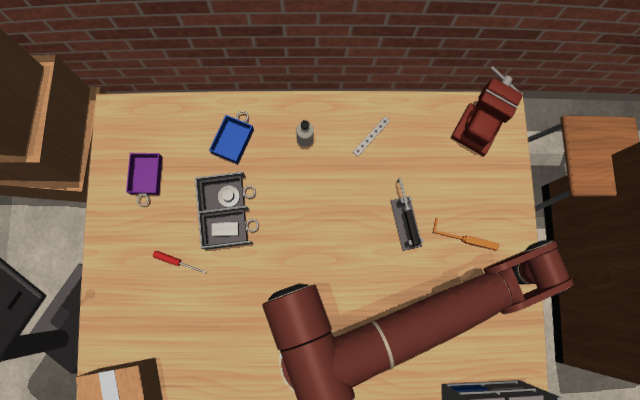

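View pics/side0.png

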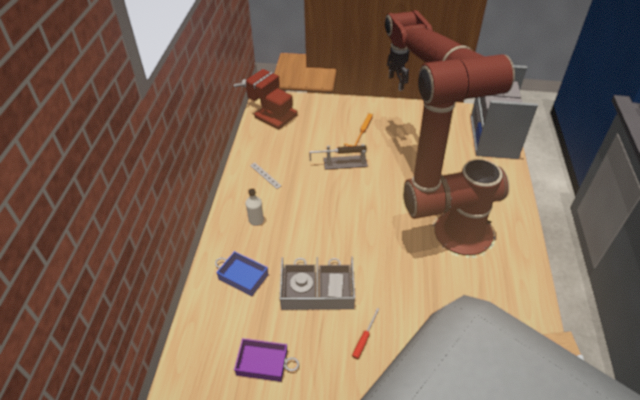

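The top view shows the flange tray in the upper bay, around (222,195), with its eye at (250,192). The hook lies in its rest at (407,225) with its tip up at about (399,181). The orange hook at (465,238) is the decoy. Next I'll measure these.

```bash
python3 - <<'E'
from h import *
from scipy.spatial.transform import Rotation as R
f=np.load("/tmp/top.npy",allow_pickle=True).item(); P=cloud(f)
a=f["img"][165:260,185:275][...,::-1]; b=f["img"][165:260,380:430][...,::-1]
cv2.imwrite("pics/c.png",np.hstack([cv2.resize(x,None,fx=5.6,fy=5.6,interpolation=cv2.INTER_CUBIC) for x in(a,b)]))
np.set_printoptions(precision=4,suppress=True)
def line(X):
    c=X.mean(0); d=np.linalg.svd(X-c)[2][0]; return c,d
img=f["img"].astype(int)
# table check
print("bench z",np.nanmedian(P[260:280,300:340,2] if 0 else P[140:170,320:350,2]))
# hook: black handle
s=(slice(170,255),slice(385,425)); Q=P[s]; I=img[s]
m=(I.max(-1)<45)&(Q[...,2]>0.055)
print("handle n",m.sum()); X=Q[m]; c,d=line(X[:,:2]); t=(X[:,:2]-c)@d; w=(X[:,:2]-c)@[-d[1],d[0]]
print("c",c,"d",d,np.degrees(np.arctan2(d[1],d[0])),"ext",t.min(),t.max(),w.min(),w.max(),"z",np.median(X[:,2]))
m2=(Q[...,2]>0.06)&(Q[...,2]<0.1); X=Q[m2]; t=(X[:,:2]-c)@d; w=(X[:,:2]-c)@[-d[1],d[0]]
for k in np.arange(-.1,.22,.02):
    q=(abs(t-k)<.01); 
    if q.any(): print("%.2f n%d w[%.3f %.3f] z %.3f"%(k,q.sum(),w[q].min(),w[q].max(),np.median(X[q,2])))
# rack walls z~0.07
s=(slice(165,260),slice(185,275)); Q=P[s]
m=(Q[...,2]>0.06)&(Q[...,2]<0.08)
r=cv2.minAreaRect((Q[m][:,:2]*1000).astype(np.float32)); print("rack",r,cv2.boxPoints(r))
# eyes
for rows in((180,205),(215,238)):
    S=(slice(*rows),slice(246,266)); q=P[S]; m=(q[...,2]>0.012)&(q[...,2]<0.035)
    X=q[m]; print("eye n",len(X),cv2.minEnclosingCircle((X[:,:2]*1000).astype(np.float32)),np.median(X[:,2]))
st=manip.state(); print(R.from_quat(np.roll(st["tool_rot"],-1)).as_matrix())
E
```

```text
Traceback (most recent call last):
  File "h.py", line 9, in cloud
    P=np.stack([x*z,-y*z,-z],-1)@np.array(f["rotation"]).T+np.array(f["origin"])
      ~~~~~~~~~~~~~~~~~~~~~~~~~~^~~~~~~~~~~~~~~~~~~~~~~~~~
ValueError: matmul: Input operand 1 has a mismatch in its core dimension 0, with gufunc signature (n?,k),(k,m?)->(n?,m?) (size 4 is different from 3)
```

Camera rotation is a quaternion, so I'll fix the helper.

```bash
sed -i 's/np.array(f\["rotation"\]).T/R.from_quat(np.roll(f["rotation"],-1)).as_matrix().T/; 1a from scipy.spatial.transform import Rotation as R' h.py; cat > m.py <<'E'
from h import *
f=np.load("/tmp/top.npy",allow_pickle=True).item(); P=cloud(f)
a=f["img"][165:260,185:275][...,::-1]; b=f["img"][165:260,380:430][...,::-1]
cv2.imwrite("pics/c.png",np.hstack([cv2.resize(x,None,fx=5.6,fy=5.6,interpolation=cv2.INTER_CUBIC) for x in(a,b)]))
np.set_printoptions(precision=4,suppress=True)
def line(X):
    c=X.mean(0); d=np.linalg.svd(X-c)[2][0]; return c,d
img=f["img"].astype(int)
print("bench z",np.nanmedian(P[140:170,320:350,2]))
s=(slice(170,255),slice(385,425)); Q=P[s]; I=img[s]
m=(I.max(-1)<45)&(Q[...,2]>0.055)
print("handle n",m.sum()); X=Q[m]; c,d=line(X[:,:2]); d=d*np.sign(d[0]); t=(X[:,:2]-c)@d; w=(X[:,:2]-c)@[-d[1],d[0]]
print("c",c,"d",d,np.degrees(np.arctan2(d[1],d[0])),"ext",t.min(),t.max(),w.min(),w.max(),"z",np.median(X[:,2]))
m2=(Q[...,2]>0.06)&(Q[...,2]<0.1); X=Q[m2]; t=(X[:,:2]-c)@d; w=(X[:,:2]-c)@[-d[1],d[0]]
for k in np.arange(-.1,.22,.02):
    q=(abs(t-k)<.01)
    if q.any(): print("%.2f n%d w[%.3f %.3f] z %.3f"%(k,q.sum(),w[q].min(),w[q].max(),np.median(X[q,2])))
s=(slice(165,260),slice(185,275)); Q=P[s]
m=(Q[...,2]>0.06)&(Q[...,2]<0.08)
r=cv2.minAreaRect((Q[m][:,:2]*1000).astype(np.float32)); print("rack",r,cv2.boxPoints(r))
for rows in((180,205),(215,238)):
    S=(slice(*rows),slice(246,266)); q=P[S]; m=(q[...,2]>0.012)&(q[...,2]<0.035)
    X=q[m]; print("eye n",len(X),cv2.minEnclosingCircle((X[:,:2]*1000).astype(np.float32)),np.median(X[:,2]))
st=manip.state(); print(R.from_quat(np.roll(st["tool_rot"],-1)).as_matrix())
E
python3 m.py
```

```text
bench z 0.00015086684155662944
handle n 176
c [ 0.4333 -0.3274] d [0.9698 0.2437] 14.105536230169053 ext -0.05704451261628074 0.0990746386805498 -0.01809738971908161 0.02418611159407796 z 0.08254272800466944
-0.06 n20 w[-0.022 0.009] z 0.084
-0.04 n80 w[-0.027 0.024] z 0.081
-0.02 n50 w[-0.013 0.010] z 0.084
0.00 n48 w[-0.015 0.009] z 0.083
0.02 n47 w[-0.016 0.008] z 0.083
0.04 n49 w[-0.018 0.007] z 0.083
0.06 n41 w[-0.016 0.007] z 0.083
0.08 n15 w[-0.010 0.003] z 0.077
0.10 n53 w[-0.024 0.012] z 0.078
0.12 n15 w[-0.011 -0.004] z 0.075
0.14 n14 w[-0.013 -0.004] z 0.076
0.16 n15 w[-0.013 -0.004] z 0.074
0.18 n2 w[-0.010 -0.008] z 0.074
rack ((503.4873046875, 298.13037109375), (238.81544494628906, 165.09339904785156), 7.271118640899658) [[374.5923 364.9005]
 [395.4873 201.1347]
 [632.3823 231.3603]
 [611.4873 395.126 ]]
eye n 44 ((570.780029296875, 215.0554656982422), 22.01811981201172) 0.022527820919547636
eye n 68 ((449.6444091796875, 207.19180297851562), 29.62065315246582) 0.025443895855915888
[[-0.0006  0.4473 -0.8944]
 [ 0.0018 -0.8944 -0.4473]
 [-1.     -0.0019 -0.0002]]
```

View pics/c.png

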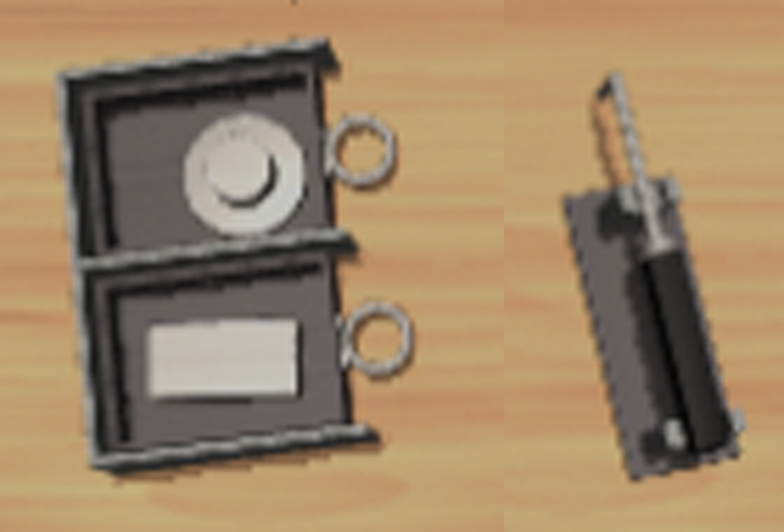

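The crop shows the flange tray's eye (fitted centre x 0.571, y 0.215, radius 22 mm, which matches). The hook origin is near (0.4635, -0.3245) with a heading of about 12°. I'll move above the handle and check with the wrist camera.

Call:
play_rows(plan=[[0, -127, -269, 0.255, -1], [0, -127, -269, 0.255, -1], [0, -127, -269, 0.255, -1], [0, -127, -269, 0.255, -1], [0, -127, -269, 0.255, -1], [0, -127, -269, 0.255, -1], [30, -127, -269, 0.255, -1], [30, -127, -269, 0.255, -1]])

```text
time: 1.1
tool_pos: [0.4614, -0.3244, 0.1981]
tool_rot: [-0.072, -0.702, -0.075, 0.705]
contact_force: [0.1, 0.4, 0.4]
gripper_width: 1.004
```

```bash
cat > w.py <<'E'
import sys
from h import *
np.set_printoptions(precision=4,suppress=True)
f=manip.grab_frame("wrist"); np.save("/tmp/wrist.npy",f,allow_pickle=True); cv2.imwrite(f"pics/{sys.argv[1]}.png",f["img"][...,::-1])
P=cloud(f).reshape(-1,3); P=P[np.isfinite(P).all(1)]
st=manip.state(); T=R.from_quat(np.roll(st["tool_rot"],-1)).as_matrix()
print(st["time"],st["tool_pos"]); print(T)
E
cat > hk.py <<'E'
from w import *
def fit(P,c,d):
    n=np.array([-d[1],d[0]]); t=(P[:,:2]-c)@d; w=(P[:,:2]-c)@n; return t,w
c=np.array([.4635,-.3245]); a=np.radians(12.)
for it in range(3):
    d=np.array([np.cos(a),np.sin(a)]); n=np.array([-d[1],d[0]]); t,w=fit(P,c,d)
    k=(P[:,2]>.068)&(P[:,2]<.09)&(abs(w)<.014)&(t>-.05)&(t<.14)
    T_=[];W_=[]
    for b in np.arange(-.05,.14,.01):
        if .035<b<.06 or .06<b<.09: continue
        q=k&(t>=b)&(t<b+.01)
        if q.sum()>20: T_.append(b+.005); W_.append((np.percentile(w[q],3)+np.percentile(w[q],97))/2)
    p=np.polyfit(T_,W_,1); c=c+n*p[1]; a+=np.arctan(p[0])
print("residual",np.c_[T_,np.array(W_)*1000].round(3).tolist())
t,w=fit(P,c,d); k=(P[:,2]>.065)&(P[:,2]<.09)&(abs(w)<.011)
print("origin line",c,"heading",np.degrees(a),"t range",np.percentile(t[k],[.1,99.9]))
hb=k&(P[:,2]>.0805); print("handle ext",np.percentile(t[hb],[.5,99.5]),"ztop",np.median(P[hb,2]))
E
python3 hk.py w1
```

```text
1.15 [ 0.4621 -0.3251  0.1999]
[[-0.0026  0.2063 -0.9785]
 [ 0.002  -0.9785 -0.2063]
 [-1.     -0.0025  0.0021]]
residual [[-0.045, 0.078], [-0.035, -0.241], [-0.025, -0.159], [-0.015, -0.049], [-0.005, 0.017], [0.005, 0.065], [0.015, 0.219], [0.025, 0.307], [0.035, -0.06], [0.095, 0.077], [0.105, -0.19], [0.115, -0.12], [0.125, -0.015], [0.135, 0.07]]
origin line [ 0.4635 -0.3245] heading 11.567708672329102 t range [-0.0856  0.141 ]
handle ext [-0.0846  0.0716] ztop 0.0845821439109802
```

View pics/w1.png

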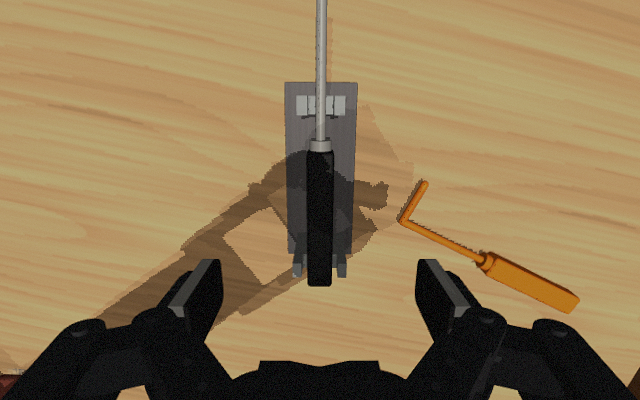

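Hook line confirmed: centred to within 0.5 mm, heading 11.6°. Next I'll descend and grip.

Call:
play_rows(plan=[[60, 0, 0, 0.006, -1], [110, 0, 0, 0.006, -1], [147, 0, 0, 0.006, -1], [147, 0, 0, 0.006, -1], [147, 0, 0, 0.006, 1], [147, 0, 0, 0.006, 1], [147, 0, 0, 0.006, 1], [147, 0, 0, 0.006, 1]])

```text
time: 2.15
tool_pos: [0.4641, -0.3257, 0.0559]
tool_rot: [0.072, 0.704, 0.071, -0.703]
contact_force: [-0.1, 0.1, 4.2]
gripper_width: 0.248
```

Call:
play_rows(plan=[[0, 0, 0, 0, 1], [0, 0, 0, 0, 1], [-20, 0, 0, 0, 1], [-40, 0, 0, 0, 1], [-80, 0, 0, 0, 1], [-120, 0, 0, 0, 1], [-120, 0, 0, 0, 1], [-120, 0, 0, 0, 1]])

```text
time: 3.15
tool_pos: [0.4629, -0.3247, 0.1738]
tool_rot: [-0.071, -0.703, -0.072, 0.704]
contact_force: [0.2, 0.4, -1.5]
gripper_width: 0.247
```

```bash
python3 - <<'E'
from h import *
s=manip.state(); T=R.from_quat(np.roll(s["tool_rot"],-1)).as_matrix()
print(s["tool_pos"],s["contact_force"],s["gripper_width"],s["joint_pos"]); print(T.round(4))
f=manip.grab_frame("wrist"); a=f["img"]; b=manip.grab_frame("side")["img"]
cv2.imwrite("pics/w2.png",np.vstack([a[:280],b[100:300]])[...,::-1])
P=cloud(f); np.save("/tmp/w2.npy",P)
q=(P[...,2]>.1); X=P[q]; t=(X-s["tool_pos"])
L=np.c_[-t@T[:,2],t@T[:,1],-t@T[:,0]]   # along hook, tool y, up
for k in np.arange(-.1,.2,.02):
    m=(abs(L[:,0]-k)<.01)&(abs(L[:,1])<.02)&(L[:,2]<.05)
    if m.sum()>10: print("%.2f n%d y %.4f..%.4f top %.4f"%(k,m.sum(),*np.percentile(L[m,1],[3,97]),np.percentile(L[m,2],90)))
E
```

```text
[ 0.46292405 -0.32465195  0.17378545] [ 0.20317689  0.3867054  -1.47206051] 0.24699109950939185 [-7.43191375e-01 -4.57952868e-02  1.80918347e+00 -4.35023091e-05
  1.37912181e+00  6.24758280e-01]
[[-7.000e-04  2.015e-01 -9.795e-01]
 [ 6.000e-04 -9.795e-01 -2.015e-01]
 [-1.000e+00 -7.000e-04  6.000e-04]]
-0.04 n314 y -0.0099..0.0106 top 0.0295
-0.02 n2036 y -0.0099..0.0106 top 0.0295
0.00 n3600 y -0.0184..0.0135 top 0.0397
0.02 n4659 y -0.0173..0.0173 top 0.0453
0.04 n2383 y -0.0089..0.0093 top 0.0282
0.06 n1140 y -0.0037..0.0037 top 0.0213
0.08 n1326 y -0.0037..0.0039 top 0.0213
0.10 n1279 y -0.0038..0.0037 top 0.0213
```

View pics/w2.png

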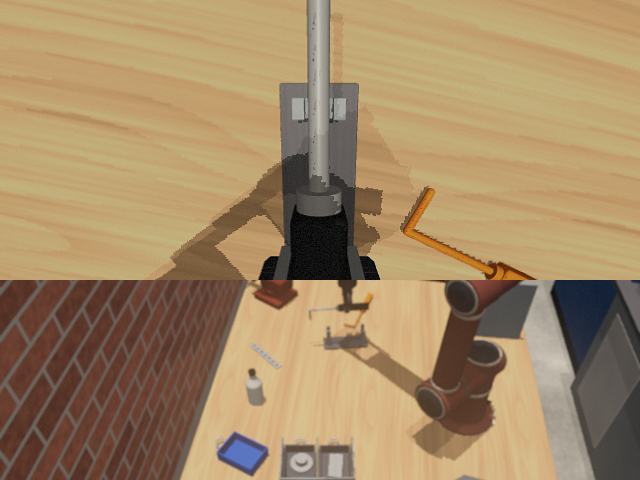

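The hook is held straight and level: axis 17 mm above the TCP, no yaw. Now I'll carry it to the eye, turning about 86°.

Call:
play_rows(plan=[[0, -60, -34, -0.187, 1], [0, -120, -68, -0.374, 1], [0, -170, -97, -0.561, 1], [0, -220, -125, -0.748, 1], [0, -265, -151, -0.935, 1], [0, -310, -176, -1.122, 1], [0, -340, -193, -1.309, 1], [0, -357, -203, -1.49, 1]])

```text
time: 4.25
tool_pos: [0.5894, 0.0675, 0.172]
tool_rot: [0.53, 0.466, 0.532, -0.467]
contact_force: [-0.3, 0.1, -1.9]
gripper_width: 0.246
```

Call:
play_rows(plan=[[20, 0, 0, 0, 1], [40, 0, 0, 0, 1], [40, 0, 0, 0, 1]])

```text
time: 4.62
tool_pos: [0.5874, 0.0646, 0.1297]
tool_rot: [0.527, 0.467, 0.531, -0.471]
contact_force: [-0.4, -0.3, -2.3]
gripper_width: 0.247
```

```bash
cat > e.py <<'E'
import sys
from h import *
np.set_printoptions(precision=4,suppress=True)
s=manip.state(); T=R.from_quat(np.roll(s["tool_rot"],-1)).as_matrix()
print(s["time"],s["tool_pos"],s["contact_force"],s["gripper_width"],s["joint_pos"]); print(T.round(4))
h=-T[:,2]; print("heading",np.degrees(np.arctan2(h[1],h[0])))
f=manip.grab_frame("top"); g=manip.grab_frame("wrist"); P=cloud(f);G=cloud(g)
a=f["img"][130:260,180:420]; cv2.imwrite(f"pics/{sys.argv[1]}.png",np.vstack([cv2.resize(a,(640,347),interpolation=cv2.INTER_CUBIC),g["img"][:250]])[...,::-1])
za=s["tool_pos"][2]+.0173
for nm,Q in(("top",P),("wrist",G)):
    Q=Q[np.isfinite(Q).all(-1)]; L=(Q-s["tool_pos"])@np.c_[h,T[:,1]]
    k=(abs(Q[:,2]-za)<.012)&(abs(L[:,1])<.009)&(L[:,0]>.05)&(L[:,0]<.17)
    if k.sum()>5: print(nm,"shank n",k.sum(),"end",L[k,0].max(),np.percentile(L[k,0],98),"y",np.median(L[k,1]))
    tr=(abs(Q[:,2]-.0225)<.008)&(np.hypot(*(Q[:,:2]-[.5708,.2151]).T)<.03)
    if tr.sum()>5:
        X=Q[tr]; print(nm,"eye",tr.sum(),cv2.minEnclosingCircle((X[:,:2]*1000).astype(np.float32)))
E
python3 e.py a1
```

```text
4.625 [0.5874 0.0646 0.1297] [-0.4261 -0.3123 -2.2551] 0.24699538999398948 [-0.0162  0.0609  1.779  -0.0002  1.3096 -0.1357]
[[-0.0079  0.9928  0.1192]
 [-0.0001  0.1192 -0.9929]
 [-1.     -0.0078 -0.0008]]
heading 96.84649404097293
top shank n 54 end 0.1441685811858058 0.14376693622980122 y -0.003917595614975237
top eye 57 ((568.1727294921875, 218.05491638183594), 25.711158752441406)
wrist shank n 3713 end 0.10725108167041443 0.10569128686829694 y 0.0013042603949564822
wrist eye 201 ((576.28515625, 203.3150634765625), 17.624755859375)
```

View pics/a1.png

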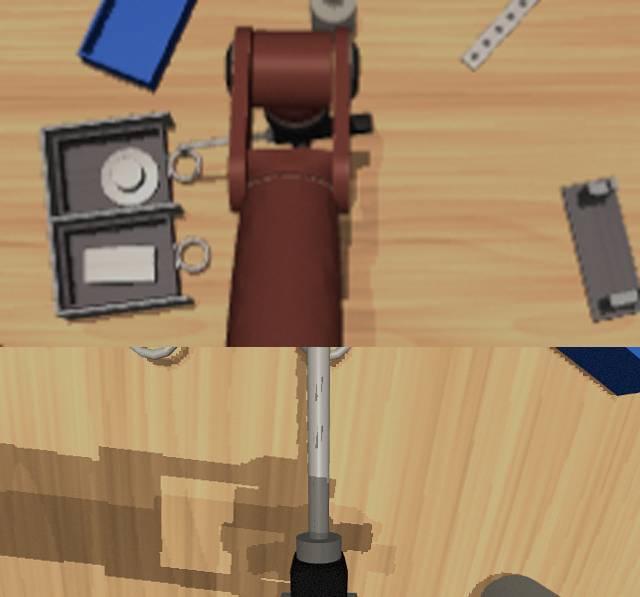

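The tip is near the eye, about 8 mm short. I'll move it forward, lower it to just above the ring and measure again.

Call:
play_rows(plan=[[20, 0, -8, 0, 1], [45, 0, -8, 0, 1], [58, 0, -8, 0, 1], [58, 0, -8, 0, 1], [58, 0, -8, 0, 1]])

```text
time: 5.35
tool_pos: [0.59, 0.0735, 0.0772]
tool_rot: [0.53, 0.469, 0.529, -0.468]
contact_force: [0.3, -0.6, -1.7]
gripper_width: 0.249
```

```bash
cat > s.py <<'E'
import sys
from h import *
np.set_printoptions(precision=4,suppress=True)
s=manip.state(); T=R.from_quat(np.roll(s["tool_rot"],-1)).as_matrix(); h=-T[:,2]
print(s["time"],s["tool_pos"],s["contact_force"],"heading",np.degrees(np.arctan2(h[1],h[0])))
za=s["tool_pos"][2]+.0173; ims=[]
for n in("top","side"):
    f=manip.grab_frame(n); Q=cloud(f)
    c=s["tool_pos"]+.144*h
    v,u=np.where(np.hypot(Q[...,0]-c[0],Q[...,1]-c[1])<.03); v0,u0=int(np.median(v)),int(np.median(u)); print(n,v0,u0)
    ims.append(cv2.resize(f["img"][v0-40:v0+40,u0-45:u0+45],(400,356),interpolation=cv2.INTER_CUBIC))
    Q=Q[np.isfinite(Q).all(-1)]; L=(Q-s["tool_pos"])@np.c_[h,T[:,1]]
    k=(abs(Q[:,2]-za)<.008)&(abs(L[:,1])<.012)&(L[:,0]>.06)&(L[:,0]<.17)
    if k.sum()>5: print("shank n",k.sum(),"end",np.sort(L[k,0])[-4:],"y med",np.median(L[k,1]))
    r=np.hypot(*(Q[:,:2]-[.5708,.2151]).T); tr=(abs(Q[:,2]-.0235)<.005)&(r<.028)&(r>.012)
    if tr.sum()>8:
        X=Q[tr,:2]; A=np.c_[2*X,np.ones(len(X))]; o=np.linalg.lstsq(A,(X**2).sum(1),rcond=None)[0]
        print("eye",tr.sum(),o[:2],np.sqrt(o[2]+o[0]**2+o[1]**2))
cv2.imwrite(f"pics/{sys.argv[1]}.png",np.hstack(ims)[...,::-1])
E
python3 s.py a2
```

```text
5.35 [0.59   0.0735 0.0772] [ 0.2678 -0.6242 -1.6796] heading 96.9862747888766
top 192 249
shank n 43 end [0.141  0.1412 0.1416 0.1445] y med -0.003906108339094003
eye 45 [0.5706 0.216 ] 0.019534990522416997
side 262 300
shank n 57 end [0.1442 0.1451 0.1463 0.1465] y med -0.0006817967863094116
eye 28 [0.5733 0.2207] 0.020024683332199956
```

View pics/a2.png

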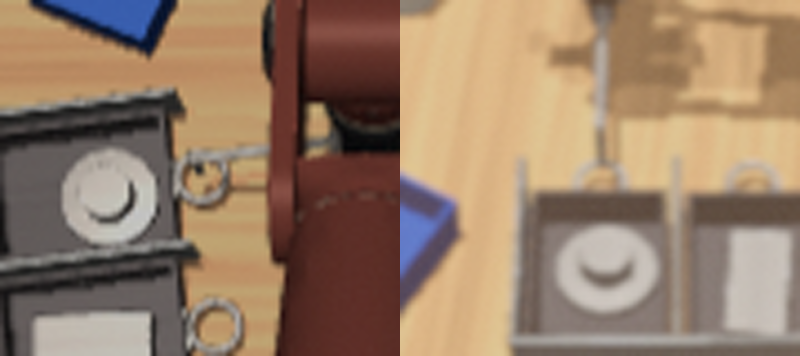

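The side view (603,160) shows the tip over the ring's middle (600,178), and the top view agrees within about 4 mm. I'll lower it in.

Call:
play_rows(plan=[[8, 0, -2, 0, 1], [16, 0, -2, 0, 1], [25, 0, -2, 0, 1], [36, 0, -2, 0, 1], [36, 0, -2, 0, 1], [36, 0, -2, 0, 1]])

```text
time: 6.2
tool_pos: [0.5892, 0.0754, 0.0403]
tool_rot: [0.53, 0.469, 0.53, -0.469]
contact_force: [-0.5, 0.4, -1.8]
gripper_width: 0.246
```

```bash
python3 s.py a3
```

```text
6.2 [0.5892 0.0754 0.0403] [-0.5357  0.4051 -1.7946] heading 96.98983855802261
top 193 249
shank n 43 end [0.1402 0.1427 0.1433 0.1649] y med -0.0035654210868406033
eye 50 [0.5711 0.2163] 0.019829016453702653
side 263 300
shank n 42 end [0.1457 0.1495 0.1497 0.1504] y med -0.0016051156991767367
eye 27 [0.5727 0.2212] 0.019928192312021892
```

View pics/a3.png

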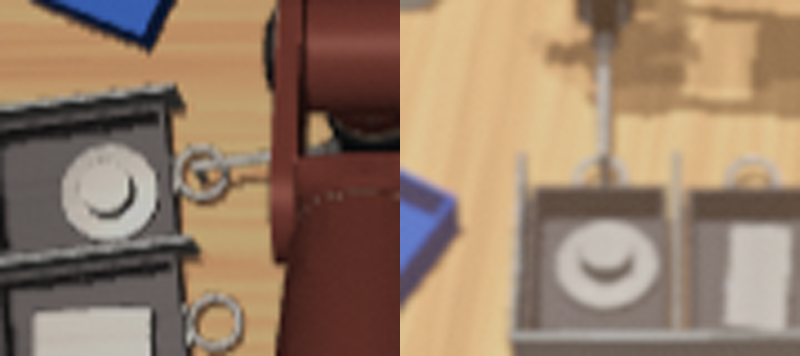

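The tip is in the ring with no contact force. Now I'll drag it straight out.

Call:
play_rows(plan=[[0, 0, 5, 0, 1], [0, 0, 10, 0, 1], [0, 0, 16, 0, 1], [0, 0, 24, 0, 1], [0, 0, 34, 0, 1], [0, 0, 45, 0, 1], [0, 0, 57, 0, 1], [0, 0, 69, 0, 1]])

```text
time: 7.3
tool_pos: [0.5975, 0.0061, 0.0403]
tool_rot: [0.529, 0.469, 0.53, -0.469]
contact_force: [-0.6, 3.6, -2.1]
gripper_width: 0.25
```

Call:
play_rows(plan=[[0, 0, 12, 0, 1], [0, 0, 24, 0, 1], [0, 0, 36, 0, 1], [0, 0, 48, 0, 1], [0, 0, 60, 0, 1], [0, 0, 72, 0, 1], [0, 0, 84, 0, 1], [0, 0, 94, 0, 1]])

```text
time: 8.3
tool_pos: [0.6089, -0.0872, 0.0403]
tool_rot: [0.529, 0.469, 0.53, -0.469]
contact_force: [-0.2, 3.3, -2.1]
gripper_width: 0.248
```

Call:
play_rows(plan=[[0, 0, 9, 0, 1], [0, 0, 16, 0, 1], [0, 0, 21, 0, 1], [0, 0, 25, 0, 1], [0, 0, 25, 0, 1]])

```text
time: 8.93
tool_pos: [0.6121, -0.1117, 0.0404]
tool_rot: [0.53, 0.468, 0.529, -0.469]
contact_force: [-0.8, 1.7, -2.2]
gripper_width: 0.247
```

```bash
cat > t.py <<'E'
import sys
from h import *
np.set_printoptions(precision=4,suppress=True)
s=manip.state(); print(s["time"],s["tool_pos"],s["contact_force"],s["gripper_width"])
a=manip.grab_frame("top"); b=manip.grab_frame("side")
cv2.imwrite(f"pics/{sys.argv[1]}.png",np.vstack([cv2.resize(a["img"][150:265,180:430],(640,294)),cv2.resize(b["img"][150:310,200:440],(450,300))[:,:].copy() if 0 else cv2.resize(b["img"][130:310,190:480],(640,298))])[...,::-1])
o=np.array([.127,-.992]); n=np.array([.992,.127]); F=np.array([.5139,.2162])
for nm,f in(("top",a),("side",b)):
    Q=cloud(f); Q=Q[np.isfinite(Q).all(-1)]; L=(Q[:,:2]-F)@np.c_[o,n]
    k=(abs(Q[:,2]-.045)<.005)&(L[:,0]>-.02)&(L[:,0]<.2)&(abs(L[:,1]-.059)<.07)
    if k.sum(): print(nm,"tray rim out-range",np.percentile(L[k,0],[1,99]),"lat",np.percentile(L[k,1],[2,98]))
E
python3 t.py d1
```

```text
8.925 [ 0.6121 -0.1117  0.0404] [-0.79    1.6922 -2.1735] 0.24704024847896328
top tray rim out-range [-0.0171  0.1648] lat [0.0025 0.1125]
side tray rim out-range [0.0025 0.1883] lat [0.0066 0.108 ]
```

View pics/d1.png

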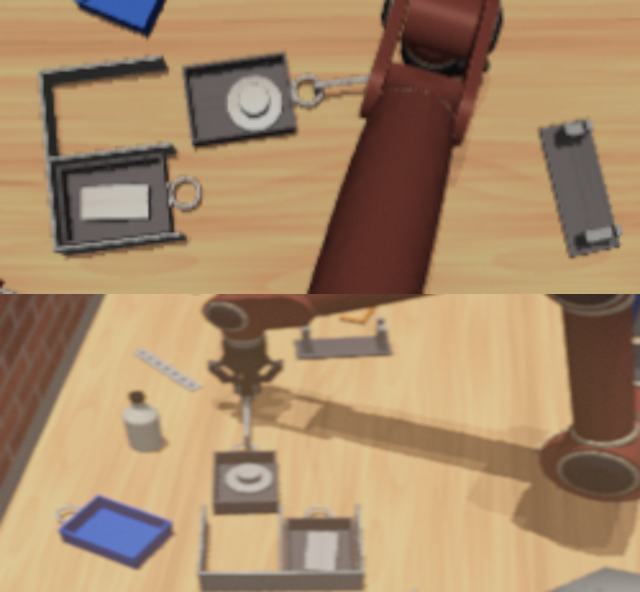

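The tray is about 20 mm clear of the rack with the flange in it. I'll ease off the ring by 9 mm and lift.

Call:
play_rows(plan=[[0, 0, -5, 0, 1], [0, 0, -9, 0, 1], [0, 0, -9, 0, 1], [-15, 0, -9, 0, 1], [-35, 0, -9, 0, 1], [-75, 0, -9, 0, 1], [-134, 0, -9, 0, 1], [-134, 0, -9, 0, 1]])

```text
time: 10.02
tool_pos: [0.6153, -0.1036, 0.1842]
tool_rot: [0.535, 0.471, 0.524, -0.466]
contact_force: [1.3, 0.3, -1.1]
gripper_width: 0.243
```

```bash
cat > g.py <<'E'
import sys
from h import *
np.set_printoptions(precision=4,suppress=True)
x,y,z,hd=map(float,sys.argv[1:5])
s=manip.state(); T=R.from_quat(np.roll(s["tool_rot"],-1)).as_matrix(); h=-T[:,2]; a=np.degrees(np.arctan2(h[1],h[0]))
print(s["time"],s["tool_pos"],s["contact_force"],"heading",a)
print("shift mm",(T.T@(np.array([x,y,z])-s["tool_pos"])*1000).round(1),"turn",np.radians(a-hd))
E
python3 g.py .4629 -.3247 .1738 11.62; python3 t.py d2
```

```text
10.025 [ 0.6153 -0.1036  0.1842] [ 1.2863  0.2735 -1.0999] heading 96.98548422658257
shift mm [   9.1 -178.4  200.8] turn 1.4899087673131508
10.025 [ 0.6153 -0.1036  0.1842] [ 1.2863  0.2735 -1.0999] 0.2432642634152718
top tray rim out-range [-0.017   0.1631] lat [0.0013 0.1079]
side tray rim out-range [-0.0163  0.1604] lat [0.0066 0.1159]
```

Call:
play_rows(plan=[[0, -10, 15, 0.186, 1], [0, -30, 40, 0.372, 1], [0, -55, 65, 0.558, 1], [0, -80, 95, 0.744, 1], [0, -110, 125, 0.93, 1], [0, -135, 155, 1.116, 1], [0, -160, 185, 1.302, 1], [0, -174, 202, 1.49, 1]])

```text
time: 11.12
tool_pos: [0.4606, -0.3244, 0.1722]
tool_rot: [-0.068, -0.703, -0.07, 0.705]
contact_force: [0.2, 0.4, -2.8]
gripper_width: 0.248
```

Call:
play_rows(plan=[[0, 0, 0, 0, 1], [0, 0, 0, 0, 1], [0, 0, 0, 0, 1], [0, 0, 0, 0, 1]])

```text
time: 11.62
tool_pos: [0.4631, -0.3232, 0.1742]
tool_rot: [-0.072, -0.703, -0.072, 0.703]
contact_force: [0.5, 0.6, -1.8]
gripper_width: 0.243
```

```bash
python3 g.py .4629 -.3247 .1738 11.62; python3 - <<'E'
from h import *
np.set_printoptions(precision=4,suppress=True)
s=manip.state(); T=R.from_quat(np.roll(s["tool_rot"],-1)).as_matrix()
f=manip.grab_frame("wrist"); g=manip.grab_frame("side"); cv2.imwrite("pics/r1.png",np.vstack([f["img"][:300],g["img"][70:270]])[...,::-1])
t=cloud(f).reshape(-1,3)-s["tool_pos"]; L=np.c_[-t@T[:,2],t@T[:,1],-t@T[:,0]]
for k in np.arange(-.04,.12,.02):
    m=(abs(L[:,0]-k)<.01)&(abs(L[:,1])<.02)&(L[:,2]<.05)&(L[:,2]>-.03)
    if m.sum()>10: print("%.2f n%d y %.4f..%.4f top %.4f"%(k,m.sum(),*np.percentile(L[m,1],[3,97]),np.percentile(L[m,2],90)))
E
```

```text
11.625 [ 0.4631 -0.3232  0.1742] [ 0.4989  0.5871 -1.8282] heading 11.74814600037399
shift mm [0.4 1.4 0.5] turn 0.0022365696297880384
-0.04 n310 y -0.0099..0.0107 top 0.0295
-0.02 n2042 y -0.0099..0.0105 top 0.0295
0.00 n3623 y -0.0184..0.0185 top 0.0396
0.02 n4638 y -0.0172..0.0173 top 0.0454
0.04 n2386 y -0.0089..0.0093 top 0.0282
0.06 n1133 y -0.0038..0.0037 top 0.0212
0.08 n1328 y -0.0037..0.0038 top 0.0213
0.10 n1276 y -0.0038..0.0037 top 0.0214
```

View pics/r1.png

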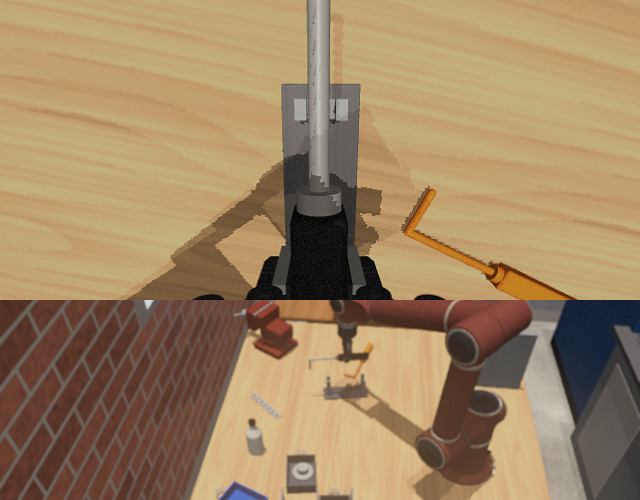

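The grip hasn't shifted and the hook is within 1.5 mm of its original line, so I'll lower it into the saddles.

Call:
play_rows(plan=[[40, 1, 0, 0, 1], [80, 1, 0, 0, 1], [95, 1, 0, 0, 1], [105, 1, 0, 0, 1], [113, 1, 0, 0, 1], [118, 1, 0, 0, 1], [120, 1, 0, 0, 1], [120, 1, 0, 0, 1]])

```text
time: 12.72
tool_pos: [0.4635, -0.3253, 0.0559]
tool_rot: [0.072, 0.704, 0.071, -0.703]
contact_force: [-2.7, 1.8, 4.0]
gripper_width: 0.245
```

Call:
play_rows(plan=[[0, 0, 0, 0, 1], [0, 0, 0, 0, 0.3], [0, 0, 0, 0, -0.2], [0, 0, 0, 0, -1], [0, 0, 0, 0, -1], [0, 0, 0, 0, -1], [0, 0, 0, 0, -1], [0, 0, 0, 0, -1]])

```text
time: 13.72
tool_pos: [0.4629, -0.3249, 0.0543]
tool_rot: [-0.072, -0.703, -0.072, 0.703]
contact_force: [0.8, 0.1, -0.5]
gripper_width: 1.002
```

Call:
play_rows(plan=[[-20, 0, 0, 0, -1], [-50, 0, 0, 0, -1], [-100, 0, 0, 0, -1], [-147, 0, 0, 0, -1], [-147, 0, 0, 0, -1], [-147, 0, 0, 0, -1]])

```text
time: 14.48
tool_pos: [0.463, -0.3249, 0.2022]
tool_rot: [0.072, 0.704, 0.071, -0.703]
contact_force: [0.3, 0.6, -0.5]
gripper_width: 1.001
```

```bash
python3 hk.py w3; python3 - <<'E'
from h import *
w=cv2.imread("pics/w3.png"); a=manip.grab_frame("top")["img"][90:270,120:520][...,::-1]
cv2.imwrite("pics/z.png",np.vstack([cv2.resize(w[:300],(640,300)),cv2.resize(a,(640,288))]))
E
```

```text
14.525 [ 0.4625 -0.3244  0.2008]
[[-0.0009  0.202  -0.9794]
 [ 0.0008 -0.9794 -0.202 ]
 [-1.     -0.001   0.0007]]
residual [[-0.045, 0.131], [-0.035, 0.124], [-0.025, -0.359], [-0.015, -0.299], [-0.005, 0.112], [0.005, 0.105], [0.015, 0.106], [0.025, 0.093], [0.035, 0.06], [0.095, 0.002], [0.105, -0.007], [0.115, -0.015], [0.125, -0.019], [0.135, -0.033]]
origin line [ 0.4637 -0.3256] heading 11.786079289789102 t range [-0.0856  0.1442]
handle ext [-0.0851  0.0713] ztop 0.08462155290096862
```

View pics/z.png

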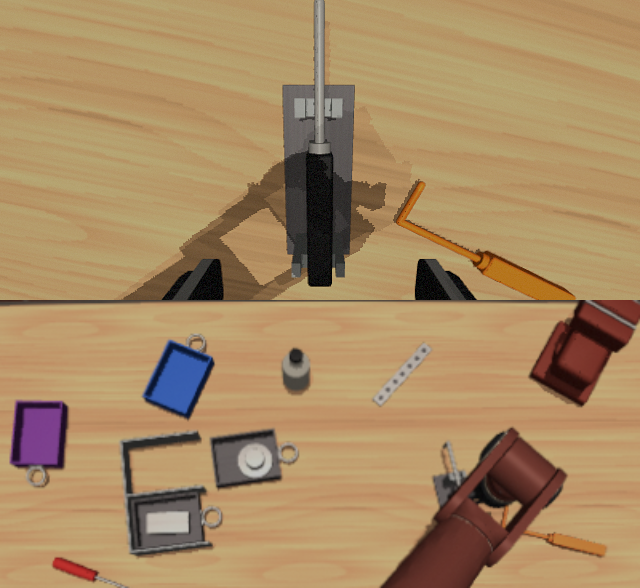

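```bash
python3 - <<'E'
from h import *
np.set_printoptions(precision=4,suppress=True)
o=np.array([.127,-.992]); n=np.array([.992,.127]); F=np.array([.5139,.2162])
for nm in("top","side"):
    f=manip.grab_frame(nm); Q=cloud(f); Q=Q[np.isfinite(Q).all(-1)]; L=(Q[:,:2]-F)@np.c_[o,n]
    k=(abs(Q[:,2]-.0225)<.006)&(L[:,0]>.165)&(L[:,0]<.24)&(abs(L[:,1]-.059)<.04)
    if k.sum()>5: print(nm,"eye/mm",cv2.minEnclosingCircle((L[k]*1000).astype(np.float32)))
    w=(Q[:,2]>.063)&(Q[:,2]<.075)&(abs(L[:,1])<.13)&(L[:,0]>-.15)&(L[:,0]<.05); r=(abs(Q[:,2]-.045)<.006)&(abs(L[:,1]-.059)<.045)&(L[:,0]>-.1)&(L[:,0]<.2)
    print(nm,"wall front",np.percentile(L[w,0],[98,99.5]),"rim",np.percentile(L[r,0],[.5,2,50,99]))
E
```

```text
top eye/mm ((184.98658752441406, 54.999473571777344), 22.000757217407227)
top wall front [-0.0028 -0.0022] rim [0.0228 0.0233 0.1074 0.1632]
side eye/mm ((181.40188598632812, 68.11905670166016), 30.39055633544922)
side wall front [-0.0096 -0.0054] rim [0.0137 0.0152 0.1011 0.1619]
```

The tray's rear edge is about 20 mm past the rack's front edges (23 mm from the rim, 185 − 162 from the eye). Handing in.

```bash
python3 -c "
from plant import manip
print(manip.job_done())"
```

```text
the job is handed in; nothing more can be done
None
```

I dragged the flange tray out of the rack by its eye with the hook, put the hook back in its rest, and handed the job in at about 15 s.

**Tray:** the last check puts its rear edge about 23 mm past the rack's front edges, lying flat with the flange in it. The side camera gives about 20 mm from the tray rim. Its ring fit was poor (30 mm radius where 22 mm is right), so I relied on the top camera.

**Hook:** it lies in both saddles the same way round, within about 1 mm and 0.3° of where it started, at the same height. The gripper is open and clear of it.

**Other objects:** the other tray and everything else still in view look unmoved in the last top view. I checked this by eye only; I did not measure them. The highest force in the readings (taken at the end of each move) was about 5 N.

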